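Return four tools to their outlines in the tool-cart tray

TASK

Put the four tools from the rubber mat back into the blue tray, each on the foam tile that bears its own outline: the spanner and the cross key lying flat and lined up with their outlines, the large and the small socket standing upright on the discs of their size. Centre each tool well on its outline, let go of everything, and leave the spray can and the oil tin alone.

Things in the scene. Friction and masses are not known exactly. Their poses are not given: they have to be found in the camera images.
- spanner_center (a point): Steel open-ended spanner with two identical ends, lying flat on a black rubber mat: 130 mm long (along its y), shank 14 mm wide (its x), forked heads at both ends 30 mm wide, 9 mm thick, 0.12 kg. The point is its centre, half-way up (4.5 mm above the underside); z up.
- cross_key_center (a point): Steel four-way cross key lying flat on the mat: four equal flat arms along its x and y, 90 mm across, 12 mm wide (round lobes of 18 mm centred 36 mm from the middle), 12 mm thick; a square hub, 26 by 26 mm with sides along x and y, rises in the middle to 32 mm above the underside and is the place to grip; 0.16 kg. The point is on the hub's axis, 16 mm above the underside; z up.
- big_socket_center (a point): Large chrome wrench socket, a short cylinder standing upright on the mat: diameter 44 mm, height 40 mm, dark hexagon on top, 0.22 kg. The point is its centre, 20 mm above the underside; z up.
- small_socket_center (a point): Small deep chrome wrench socket, a slim cylinder standing upright on the mat: diameter 28 mm, height 50 mm, dark hexagon on top, 0.11 kg. The point is its centre, 25 mm above the underside; z up.
- spanner_tile: Black foam tile with a flat yellow outline of the spanner at its centre; 100 mm (its x) by 138 mm (its y), 4 mm thick, fixed in a shallow blue steel tray with a 14 mm high rim. The outline is only printed: no recess, no raised edge. Origin: centre of the underside, so the surface to set the tool on is 4 mm above it; z up. The outline runs along the tile's y, 3 mm larger all round than the spanner; either end of the spanner may go to either end.
- cross_key_tile: Black foam tile with a flat yellow outline of the cross key at its centre; 100 mm (its x) by 138 mm (its y), 4 mm thick, fixed in a shallow blue steel tray with a 14 mm high rim. The outline is only printed: no recess, no raised edge. Origin: centre of the underside, so the surface to set the tool on is 4 mm above it; z up. The arms of the outline run along the tile's x and y, 3 mm larger all round than the key; any quarter turn fits.
- big_socket_tile: Black foam tile with a flat yellow outline of the large socket at its centre; 100 mm (its x) by 138 mm (its y), 4 mm thick, fixed in a shallow blue steel tray with a 14 mm high rim. The outline is only printed: no recess, no raised edge. Origin: centre of the underside, so the surface to set the tool on is 4 mm above it; z up. The outline is a plain disc of diameter 50 mm; the socket stands on it upright.
- small_socket_tile: Black foam tile with a flat yellow outline of the small socket at its centre; 100 mm (its x) by 138 mm (its y), 4 mm thick, fixed in a shallow blue steel tray with a 14 mm high rim. The outline is only printed: no recess, no raised edge. Origin: centre of the underside, so the surface to set the tool on is 4 mm above it; z up. The outline is a plain disc of diameter 34 mm; the socket stands on it upright.
- spray_can: Bystander: black and grey spray can standing at the side of the work, diameter 66 mm, height 150 mm. Origin: centre of the underside. Leave it alone.
- oil_tin: Bystander: flat steel tin with a screw cap, 110 mm (its x) by 50 mm (its y), 115 mm high, standing at the side of the work. Origin: centre of the underside. Leave it alone.

How it is judged:
At the end, for the whole second after the job is handed in: Each tool is released and at rest on its own tile: centre within 10 mm sideways of the tile's, underside within 3 mm of its surface, within 0.1 rad of upright or flat; spanner (either way round) and cross key (any quarter turn) within 0.2 rad of their outlines (horizontal distance between spanner_center and spanner_tile below 0.01 m and z of spanner_center in the frame of spanner_tile between 0.0055 and 0.0115 m and angle between each of spanner_center, cross_key_center, big_socket_center, small_socket_center's own z axis and vertical below 0.1 rad and linear speed of each of spanner, cross_key, big_socket, small_socket below 0.02 m/s and angular speed of each of spanner, cross_key, big_socket, small_socket below 0.2 rad/s and horizontal distance between cross_key_center and cross_key_tile below 0.01 m and z of cross_key_center in the frame of cross_key_tile between 0.017 and 0.023 m and horizontal distance between big_socket_center and big_socket_tile below 0.01 m and z of big_socket_center in the frame of big_socket_tile between 0.021 and 0.027 m and horizontal distance between small_socket_center and small_socket_tile below 0.01 m and z of small_socket_center in the frame of small_socket_tile between 0.026 and 0.032 m and angle between the y axis of spanner_center and the y axis of spanner_tile, either way round below 0.2 rad and (angle between the y axis of cross_key_center and the x axis of cross_key_tile, either way round below 0.2 rad or angle between the y axis of cross_key_center and the y axis of cross_key_tile, either way round below 0.2 rad)); the robot touches nothing.
It fails at once if the spray can was disturbed (distance of spray_can from where it was at the start of the episode above 0.03 m or angle between spray_can's own z axis and vertical above 0.3 rad).
It fails at once if the oil tin was disturbed (distance of oil_tin from where it was at the start of the episode above 0.03 m or angle between oil_tin's own z axis and vertical above 0.3 rad).
It also fails if it takes over 107 s, if anything falls off the work surface, if the arm or the gripper's body presses on something with over 40 N, if the wrist force passes 120 N, or if a joint passes its speed limit or range.

ROBOT

A 7-joint arm with a two-finger parallel gripper is mounted at the origin on the work surface. World frame = base frame: x ahead of the robot, y to its left, z up, the work surface at z = 0. Lengths are in m, angles in rad, forces in N, time in s.
With the tool pointing down it reaches from about 0.4 to 0.85 m from the base axis. Payload 6.9 kg.
Tool frame: the origin (TCP) lies midway between the tips of the shut fingers; the grasp point (between the pads) lies behind it (ctrl.pinch_z is the z of the grasp point in the tool frame, in m); z points along the fingers, y is the direction in which the jaws open and shut (so a half turn about z gives the same grasp; the last joint's range is limited). The gripper opens to 85 mm and grips with 20 to 120 N. Pads are 22 mm wide; open, the fingers measure 114 mm over their backs; the gripper's body (76 mm by 85 mm) begins 54 mm behind the grasp point. The pads swing forward as they close: fully open they stand 13 mm farther back than shut.
Start: joints at [1.276, 0.507, -0.238, 1.5, 0.126, 1.149, -0.155], TCP at [0.244, -0.575, 0.202] pointing down, gripper open.
Joint ranges: [-3.08, 3.08], [-0.24, 2.05], [-1.43, 1.35], [0, 2.5], [-1.52, 4.66], [0.17, 1.96], [-2.89, 2.89]. Speed limits (rad/s): [2.39, 2.39, 3.14, 3.14, 3.14, 3.14, 3.14].

INTERFACE

Orientations are given as a unit quaternion [w, x, y, z].
In Python, from station import ctrl, get_state, vision, ticket, models gives the robot as it stands. Calls block until the motion is done:
- ctrl.movep(position, orientation): joint-space move of the TCP to a pose.
- ctrl.movel(position, frame=None, max_speed=0.15): straight line of the TCP; frame=None keeps the orientation; max_speed is the mean speed in m/s.
- ctrl.set_joints(angles): joint-space move.
- ctrl.ungrasp() and ctrl.close_gripper(force=None): open the fingers fully, or close them until they stop; force is the grip in N (None keeps the last).
- ctrl.pause(seconds).
- ctrl.ik(position, orientation): joint angles nearest the present ones, or None.
- get_state(): the state.
- vision.grab_frame(name): name is "side" or "top" or "wrist"; returns (picture, depth): 384x512x3 uint8, blue, green, red; 384x512 float32, m along the optical axis (not along the pixel's ray), 0 where there is no reading.
- vision.camera_info(name): a dict with "mtx" (3x3 intrinsics, pixels), "R" (3x3) and "t" (3): a world point X has camera coordinates R X + t; the wrist camera has in their place "hand_eye" (4x4, takes a point from camera to tool coordinates, whose origin is the TCP and whose axes are the flange's). Camera axes: x right, y down, z forward; pixel columns grow to the right and rows downward; lengths in m; the calibration is good to about 2 mm. A picture is of the moment at which its call begins: read the wrist's pose just before it. camera_info takes no time and is no camera call.
A pose or a line that the arm cannot do raises ctrl.Unreachable and nothing moves.
- ticket.close_job(): hands the job in, once; it reports no verdict.
Trained networks look in the newest picture that a camera, given by its name, has taken for a name from the list of things; names that differ only in an ending like _2 or _b are one class to them, and where a whole thing is asked for, a point or a joint stands for the part that bears it (a point fixed in the world has none). Each returns a list of dicts, best first, with "p" (0 to 1); they miss things now and then, are a little off and sometimes report something else, mostly with a low value. They report only what shows in the picture. A call takes as long as a camera call.
- models.recognise(camera, target): "point" ([column, row] in pixels, amid what is visible of it).
- models.masks_of(camera, target): "mask" (384x512 bool, what is visible of it) and "point" ([column, row] in pixels, amid what is visible of it).
The state is a dict: "time": time; "qpos": joint angles; "qd": joint speeds; "tau": joint torques, N m; "tcp_pos": TCP position; "eef_rot": TCP orientation; "contact_force": force on the tool from outside, world axes, zero at the start; "wrist_torque": the same for the moment, N m; "width": finger opening in m.
Only numpy, scipy, OpenCV 4.12 (cv2) and the standard library are available. Lean on these libraries where they do the work, as an engineer would, in place of code of your own. Each camera call takes 0.05 s, during which the arm holds its last target. There are 200 camera calls.

## Working session

There is one attempt and no reset: what is moved stays moved. The work goes in short steps, each a Python script; the robot and the scene stay as the last script left them, time stands still between calls to the robot, and variables do not carry over. Pictures are saved under pics/ and viewed, about 12 in all and at most 16, crops included, and the job is handed in when it is done.

```bash
mkdir -p pics; ls; python3 - <<'E'
from station import ctrl,get_state,vision,models
import cv2,numpy as np
s=get_state();print(s['time'],s['tcp_pos'],s['eef_rot'],s['width'],ctrl.pinch_z)
for n in ['top','side']:
    im,d=vision.grab_frame(n);cv2.imwrite(f'pics/{n}0.png',im);np.savez(f'{n}0.npz',im=im,d=d)
    c=vision.camera_info(n);print(n,{k:np.round(v,3).tolist() for k,v in c.items()})
print(vision.camera_info('wrist'))
c=vision.camera_info('top')
d=np.load('top0.npz')['d']
for t in ['spanner_center','cross_key_center','big_socket_center','small_socket_center','spanner_tile','cross_key_tile','big_socket_tile','small_socket_tile','spray_can','oil_tin']:
    for r in models.masks_of('top',t)[:2]:
        m=r['mask'];u,v=r['point'];z=np.median(d[m&(d>0)]) if (m&(d>0)).any() else 0
        X=np.array(c['R']).T@(np.linalg.inv(c['mtx'])@[u,v,1]*z-c['t'])
        print(t,round(r['p'],2),np.round([u,v]),m.sum(),X.round(3))
E
```

```text
pics
0.0 [ 0.24354069 -0.57498493  0.20152486] [-8.80532980e-04  9.79985217e-01  1.99068227e-01 -2.01608970e-04] 0.08585938166658906 -0.0187
top {'mtx': [[351.292, 0.0, 250.041], [0.0, 351.292, 187.463], [0.0, 0.0, 1.0]], 'R': [[-0.009, -1.0, -0.008], [-0.999, 0.009, -0.052], [0.052, 0.008, -0.999]], 't': [-0.005, 0.523, 1.347]}
side {'mtx': [[431.737, 0.0, 260.595], [0.0, 431.737, 194.427], [0.0, 0.0, 1.0]], 'R': [[0.996, -0.085, -0.017], [-0.072, -0.692, -0.718], [0.049, 0.717, -0.695]], 't': [-0.54, 0.074, 1.277]}
{'mtx': array([[278.41150312,   0.        , 257.0583663 ],
       [  0.        , 278.41150312, 190.52129708],
       [  0.        ,   0.        ,   1.        ]]), 'hand_eye': array([[ 1.07325982e-03, -9.51024182e-01, -3.09114628e-01,
         7.80032715e-02],
       [ 9.99999378e-01,  1.11490431e-03,  4.19203379e-05,
        -6.54489756e-04],
       [ 3.04765976e-04, -3.09114480e-01,  9.51024787e-01,
        -1.71025863e-01],
       [ 0.00000000e+00,  0.00000000e+00,  0.00000000e+00,
         1.00000000e+00]])}
spanner_center 0.71 [321. 198.] 172 [ 0.479 -0.285  0.012]
spanner_center 0.34 [175. 200.] 924 [0.476 0.284 0.007]
cross_key_center 0.55 [282. 167.] 189 [ 0.6   -0.135  0.016]
cross_key_center 0.5 [321. 162.] 103 [ 0.616 -0.281  0.043]
big_socket_center 0.54 [321. 159.] 125 [ 0.627 -0.28   0.043]
spanner_tile 0.74 [170. 169.] 874 [0.597 0.301 0.007]
cross_key_tile 0.96 [173. 204.] 939 [0.463 0.29  0.006]
big_socket_tile 0.82 [214. 199.] 940 [0.481 0.132 0.007]
small_socket_tile 0.63 [212. 170.] 891 [0.591 0.137 0.006]
small_socket_tile 0.21 [213. 199.] 941 [0.481 0.134 0.007]
spray_can 0.96 [119. 176.] 514 [0.561 0.453 0.138]
oil_tin 0.69 [383. 186.] 630 [ 0.521 -0.494  0.093]
```

```bash
python3 - <<'E'
import cv2
im=cv2.imread('pics/top0.png')[120:250,90:430]
cv2.imwrite('pics/top0c.png',cv2.resize(im,None,fx=2.3,fy=2.3,interpolation=cv2.INTER_CUBIC))
E
```

```text
(no output)
```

View pics/top0c.png

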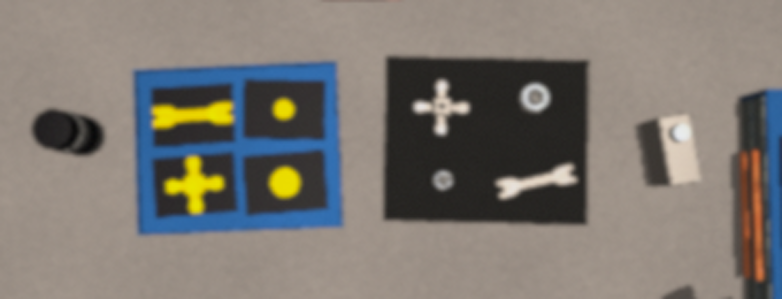

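View pics/side0.png

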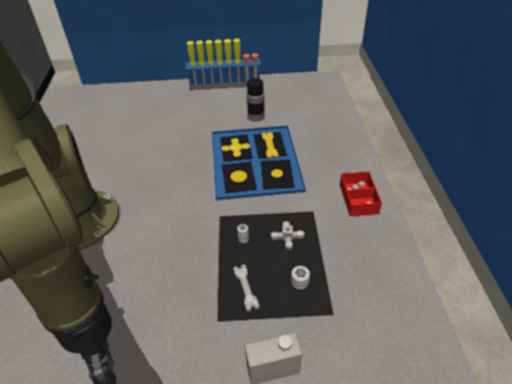

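The top view shows the tray on the left (spanner and small disc in the upper row, cross and big disc in the lower). The mat on the right holds the cross key (282,166), big socket (322,162), small socket (282,198) and spanner (323,198). The networks mixed up the sockets there. Next I'll take closer wrist views of the mat and tray.

```bash
cat > h.py <<'E'
from station import ctrl,get_state,vision,models,ticket
import cv2,numpy as np
from scipy.spatial.transform import Rotation as Ro
def Q(a): return [0,np.cos(a/2),np.sin(a/2),0]
def look(name):
    s=get_state(); im,d=vision.grab_frame('wrist'); cv2.imwrite(f'pics/{name}.png',im)
    q=np.array(s['eef_rot']);Rt=Ro.from_quat(np.r_[q[1:],q[0]]).as_matrix()
    T=np.eye(4);T[:3,:3]=Rt;T[:3,3]=s['tcp_pos']
    c=vision.camera_info('wrist');M=T@c['hand_eye']
    v,u=np.mgrid[:384,:512]
    ray=np.stack([u,v,np.ones_like(u)],-1)@np.linalg.inv(c['mtx']).T@M[:3,:3].T
    P=ray*d[...,None]+M[:3,3]
    np.savez(name+'.npz',im=im,d=d,P=P,ray=ray,o=M[:3,3]); return im,d,P
E
python3 - <<'E'
from h import *
for n,p in [('mat1',(.47,-.205,.28)),('tray1',(.45,.21,.28))]:
    ctrl.movep(p,Q(0)); im,d,P=look(n)
    if n=='mat1':
        ts=['spanner_center','cross_key_center','big_socket_center','small_socket_center']
    else: ts=['spanner_tile','cross_key_tile','big_socket_tile','small_socket_tile']
    for t in ts:
        for r in models.masks_of('wrist',t)[:2]:
            m=r['mask']&(d>0);X=P[m];print(t,round(r['p'],2),np.round(r['point']),m.sum(),X.mean(0).round(4),np.percentile(X[:,2],[5,50,95]).round(4))
    print(get_state()['time'],get_state()['tcp_pos'])
E
python3 -c "
import cv2,numpy as np
cv2.imwrite('pics/both.png',np.vstack([cv2.imread('pics/mat1.png')[:300],cv2.imread('pics/tray1.png')[:300]]))"
```

```text
spanner_center 0.81 [309. 148.] 1152 [ 0.4779 -0.2894  0.0108] [0.0042 0.0114 0.0128]
cross_key_center 0.68 [207.  61.] 1497 [ 0.6027 -0.1315  0.0196] [0.0058 0.0149 0.0354]
big_socket_center 0.77 [315.  46.] 1103 [ 0.6136 -0.2813  0.0392] [0.0176 0.0424 0.0442]
small_socket_center 0.65 [203. 147.] 382 [ 0.4817 -0.1314  0.0465] [0.0175 0.0522 0.0538]
2.4667 [ 0.46977811 -0.20567824  0.27977229]
cross_key_tile 0.86 [206. 134.] 5692 [0.4779 0.2878 0.0066] [0.0052 0.0067 0.0081]
big_socket_tile 0.86 [305. 130.] 5679 [0.4808 0.1344 0.0065] [0.0051 0.0065 0.008 ]
big_socket_tile 0.57 [205. 133.] 5715 [0.4785 0.288  0.0066] [0.0051 0.0066 0.0081]
small_socket_tile 0.9 [306.  42.] 7464 [0.6052 0.1362 0.0065] [0.0051 0.0065 0.008 ]
4.25 [0.45039546 0.20927362 0.27993036]
```

View pics/both.png

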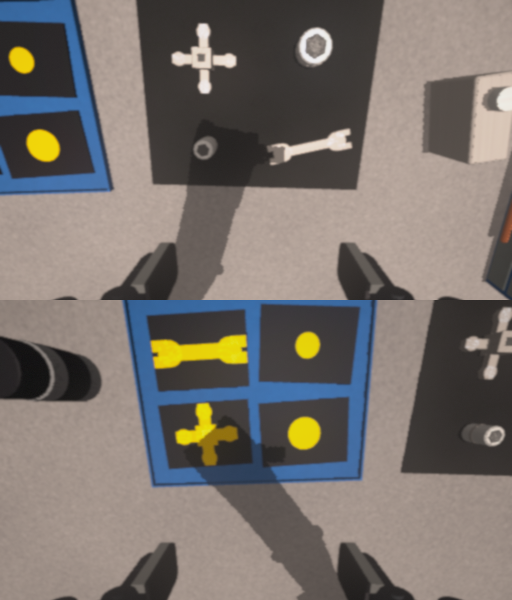

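```bash
python3 - <<'E'
from h import *
import json
D=np.load('mat1.npz');P=D['P'];im=D['im'];ray=D['ray'];o=D['o']
def plane(mask,z): 
    r=ray[mask];return (o+r*((z-o[2])/r[:,2:]))[:,:2]
def reg(c,rad): return (np.hypot(P[...,0]-c[0],P[...,1]-c[1])<rad)&(D['d']>0)
mm=reg((.54,-.205),.03);zm=np.median(P[mm][:,2]);print('mat z',zm)
def ori(X,k):
    if k==2:
        x=X-X.mean(0);w,V=np.linalg.eigh(x.T@x);return np.arctan2(V[1,1],V[0,1])
    x=X-X.mean(0);t=np.arctan2(x[:,1],x[:,0]);r=np.hypot(*x.T)
    return np.angle((r**4*np.exp(4j*t)).sum())/4
def rep(n,X,k):
    R=cv2.minAreaRect((X*1000).astype(np.float32)); print(n,len(X),X.mean(0).round(4),'rect',np.round(np.array(R[0])/1000,4),np.round(R[1]),round(R[2],1),'ori',np.rad2deg(ori(X,k)).round(1))
m=reg((.478,-.289),.085)&(P[...,2]>zm+.006)&(P[...,2]<zm+.016);n,l,st,ce=cv2.connectedComponentsWithStats(m.astype(np.uint8));m=l==1+st[1:,4].argmax()
rep('spanner',plane(m,zm+.009),2)
m=reg((.603,-.131),.06)&(P[...,2]>zm+.006)&(P[...,2]<zm+.018);rep('crossarms',plane(m,zm+.012),4)
m=reg((.603,-.131),.03)&(P[...,2]>zm+.026);rep('hub',plane(m,zm+.032),4)
m=reg((.614,-.281),.04)&(P[...,2]>zm+.035);rep('big',plane(m,zm+.04),4)
m=reg((.482,-.131),.03)&(P[...,2]>zm+.044);rep('small',plane(m,zm+.05),4)
D=np.load('tray1.npz');P=D['P'];im=D['im'];ray=D['ray'];o=D['o']
h=cv2.cvtColor(im,cv2.COLOR_BGR2HSV);y=(abs(h[...,0].astype(int)-27)<9)&(h[...,1]>130)&(h[...,2]>50)&(P[...,1]>.05)&(P[...,0]>.4)
y=cv2.morphologyEx(y.astype(np.uint8),cv2.MORPH_OPEN,np.ones((2,2)))
n,l,st,ce=cv2.connectedComponentsWithStats(y)
for i in range(1,n):
    if st[i,4]>150:
        X=plane(l==i,.0065);rep(f'tile z{np.median(P[l==i][:,2]):.4f}',X,2);print('   ori4',np.rad2deg(ori(X,4)).round(1))
b=(abs(h[...,0].astype(int)-107)<10)&(h[...,1]>100)&(P[...,1]>.05)&(D['d']>0);print('tray rim z',np.percentile(P[b][:,2],[10,50,90,98]))
for q in [(.605,.29),(.605,.135),(.48,.29),(.48,.135)]:
    pass
E
```

```text
mat z 0.0025293511811962655
spanner 1068 [ 0.4776 -0.2894] rect [ 0.4773 -0.2886] [ 30. 130.] 12.2 ori 102.3
crossarms 955 [ 0.6032 -0.1312] rect [ 0.6027 -0.1305] [71. 71.] 42.9 ori -1.9
hub 419 [ 0.6026 -0.1308] rect [ 0.6024 -0.1305] [26. 27.] 87.0 ori 42.8
big 947 [ 0.6152 -0.2829] rect [ 0.6148 -0.2825] [43. 42.] 4.7 ori -0.5
small 8981 [0.1549 0.1266] rect [0.2297 0.0481] [144. 634.] 46.4 ori -40.0
tile z0.0069 567 [0.6024 0.1352] rect [0.6026 0.1348] [36. 35.] 90.0 ori 82.2
   ori4 20.1
tile z0.0069 2214 [0.5941 0.291 ] rect [0.5937 0.2907] [ 39. 136.] 3.0 ori 93.2
   ori4 3.1
tile z0.0069 1711 [0.4759 0.2875] rect [0.4746 0.2875] [81. 81.] 48.3 ori 93.9
   ori4 4.0
tile z0.0069 909 [0.4777 0.1334] rect [0.4778 0.1338] [52. 51.] 89.9 ori 88.4
   ori4 -14.7
tray rim z [0.00148198 0.00266856 0.00557828 0.01319902]
```

```bash
cat >> h.py <<'E'
ZM,ZT=.0025,.0066
def info(t):
    s=get_state();print(t,'t',round(s['time'],1),'w',round(s['width'],4),'tcp',np.round(s['tcp_pos'],4),'F',np.round(s['contact_force'],1))
def pick(xy,a,r,force=50):
    a=np.deg2rad(a);ctrl.movep((*xy,.12),Q(a));ctrl.movel((*xy,ZM+r),max_speed=.12);info('down')
    ctrl.close_gripper(force);info('closed');ctrl.movel((*xy,.15),max_speed=.12);info('up')
def place(xy,a,r,gap=.001):
    a=np.deg2rad(a);ctrl.movep((*xy,.15),Q(a));ctrl.movel((*xy,ZT+r+.02),max_speed=.15);ctrl.movel((*xy,ZT+r+gap),max_speed=.04);info('set')
    ctrl.ungrasp();info('open');ctrl.movel((*xy,.15),max_speed=.15)
E
python3 - <<'E'
from h import *
D=np.load('mat1.npz');P=D['P'];ray=D['ray'];o=D['o']
m=(np.hypot(P[...,0]-.482,P[...,1]+.131)<.025)&(P[...,2]>ZM+.044)&(P[...,2]<.06)
r=ray[m];X=(o+r*((ZM+.05-o[2])/r[:,2:]))[:,:2];print('small',len(X),X.mean(0))
for n,xy,a in [('sp',(.4775,-.289),-77.7),('sp',(.4775,-.289),102.3),('st',(.594,.291),-86.8),('st',(.594,.291),93.2)]:
    q=ctrl.ik((*xy,.02),Q(np.deg2rad(a)));print(n,a,None if q is None else np.round(q,2))
pick((.615,-.2827),0,.008)
place((.4778,.1336),3.2,.008)
info('end')
E
```

```text
small 294 [ 0.48026007 -0.12923016]
sp -77.7 [ 0.67  0.62 -0.26  1.9   0.24  0.65 -2.67]
sp 102.3 [ 0.94  0.7  -0.71  1.89  0.63  0.79  0.1 ]
st -86.8 [-0.97  0.94  0.95  1.61 -0.86  1.05 -2.85]
st 93.2 [-0.05  0.86 -0.82  1.6   0.71  1.01 -1.04]
down t 7.3 w 0.0852 tcp [ 0.6157 -0.2828  0.0114] F [ 0.7  0.4 -0.2]
closed t 8.1 w -0.0001 tcp [ 0.6189 -0.2804  0.0142] F [-0.2  5.8 16.8]
up t 9.4 w -0.0 tcp [ 0.6145 -0.2826  0.149 ] F [-0.6 -0.5 -0.1]
set t 12.5 w 0.0001 tcp [0.4777 0.1337 0.0155] F [-0.3  0.2 -0.4]
open t 13.3 w 0.0853 tcp [0.4778 0.1336 0.0156] F [-0.3  0.3 -0.8]
end t 14.3 w 0.0856 tcp [0.4773 0.1333 0.1493] F [-0.4  0.3  0.8]
```

The gripper closed to zero, so the grasp missed. I'll look at the mat again.

```bash
python3 - <<'E'
from h import *
ctrl.movep((.47,-.205,.28),Q(0)); im,d,P=look('mat2'); info('')
cv2.imwrite('pics/mat2b.png',cv2.resize(im,None,fx=1.5,fy=1.5))
E
```

```text
t 15.8 w 0.0854 tcp [ 0.4703 -0.2033  0.2796] F [-0.  -0.3 -0.2]
```

View pics/mat2b.png

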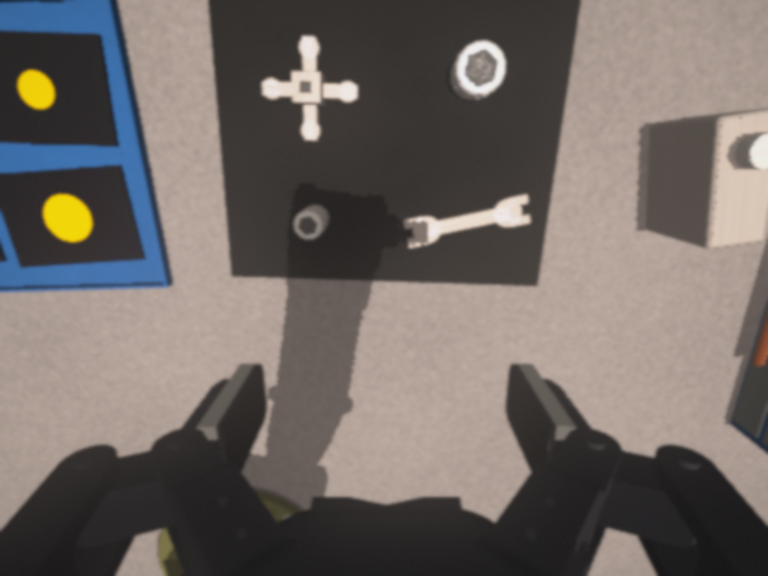

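```bash
python3 - <<'E'
from h import *
D=np.load('mat2.npz');P=D['P'];ray=D['ray'];o=D['o']
def top(c,rad,h,z2=.07):
    m=(np.hypot(P[...,0]-c[0],P[...,1]-c[1])<rad)&(P[...,2]>ZM+h-.006)&(P[...,2]<z2)
    r=ray[m];X=(o+r*((ZM+h-o[2])/r[:,2:]))[:,:2];R=cv2.minAreaRect((X*1000).astype(np.float32));print(len(X),X.mean(0).round(4),np.round(R[0],1),np.round(R[1]), np.percentile(P[m][:,2],[5,50,95]).round(4))
top((.62,-.28),.06,.04);top((.48,-.13),.03,.05);top((.603,-.131),.03,.032)
# fingertip geometry seen in camera
c=vision.camera_info('top');im,d=vision.grab_frame('top');d0=np.load('top0.npz')['d']
v,u=np.mgrid[:384,:512]
for dd in (d0,d):
    W=((np.stack([u,v,np.ones_like(u)],-1)@np.linalg.inv(c['mtx']).T)*dd[...,None]-c['t'])@np.array(c['R'])
    m=(np.hypot(W[...,0]-.62,W[...,1]+.28)<.05)&(W[...,2]>.03)&(W[...,2]<.06);print('top cam big',m.sum(),W[m].mean(0).round(4))
E
```

```text
957 [ 0.6169 -0.2858] [ 616.7 -285.6] [43. 43.] [0.0403 0.0425 0.0441]
294 [ 0.4801 -0.1292] [ 479.7 -129.4] [27. 27.] [0.0501 0.0524 0.054 ]
421 [ 0.6024 -0.131 ] [ 602.3 -131. ] [26. 26.] [0.0315 0.0345 0.036 ]
top cam big 110 [ 0.615  -0.2854  0.0432]
top cam big 112 [ 0.6174 -0.2885  0.0429]
```

```bash
python3 - <<'E'
from h import *
T=vision.camera_info('wrist')['hand_eye'];K=vision.camera_info('wrist')['mtx']
def tips(d):
    v,u=np.mgrid[:384,:512]
    X=(np.stack([u,v,np.ones_like(u)],-1)@np.linalg.inv(K).T)*d[...,None]@T[:3,:3].T+T[:3,3]
    m=(d>.03)&(abs(X[...,0])<.03)&(X[...,2]<.04)&(X[...,2]>-.07)
    for s in (-1,1):
        Y=X[m&(X[...,1]*s>-.0)];print(len(Y), Y.min(0).round(4) if len(Y) else '',Y.max(0).round(4) if len(Y) else '', np.percentile(Y[:,2],[50,90,98]).round(4) if len(Y) else '')
tips(np.load('mat2.npz')['d'])
ctrl.close_gripper(20);info('');im,d,P=look('shut');tips(d);cv2.imwrite('pics/shutc.png',im[180:384,100:412]);ctrl.ungrasp()
E
```

```text
1503 [-0.013  -0.0566 -0.07  ] [ 0.0105 -0.0419 -0.0415] [-0.0591 -0.0474 -0.0432]
1504 [-0.0129  0.0421 -0.07  ] [ 0.0106  0.0569 -0.0404] [-0.0589 -0.0474 -0.0433]
 t 16.6 w 0.0002 tcp [ 0.47  -0.205  0.28 ] F [ 1.4 -0.  -0.3]
1048 [-0.0124 -0.0197 -0.07  ] [ 0.011  -0.0001 -0.0318] [-0.0549 -0.0391 -0.0342]
1055 [-0.0125  0.0003 -0.0699] [ 0.0112  0.0179 -0.0317] [-0.0549 -0.0388 -0.0343]
```

View pics/shutc.png

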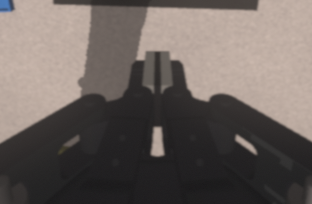

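The wrist depth shows the shut fingertips about 30 mm behind the reported TCP. The failed grasp agrees: the fingers landed on the socket's top, at 42.5 mm, while the TCP read 14 mm. I'll correct for that offset and pick again.

```bash
sed -i 's/^ZM,ZT=.*/E=.029;ZM,ZT=.0025-E,.0066-E/; s/,\.12),Q(a)/,.09),Q(a)/; s/(\*xy,\.15)/(*xy,.11)/g' h.py; python3 - <<'E'
from h import *
xy=(.6168,-.2857)
pick(xy,0,.006)
if get_state()['width']>.03: place((.4778,.1336),3.2,.006)
info('end')
E
```

```text
down t 19.5 w 0.0856 tcp [ 0.6175 -0.2858 -0.0196] F [0.2 0.4 0.4]
closed t 19.9 w 0.0427 tcp [ 0.6172 -0.286  -0.0197] F [-1.1  0.   5.5]
up t 21.2 w 0.0425 tcp [ 0.6162 -0.2856  0.109 ] F [-0.1 -0.6 -2.1]
set t 24.3 w 0.043 tcp [ 0.4777  0.1337 -0.0156] F [ 0.   0.2 -2. ]
open t 24.8 w 0.0855 tcp [ 0.4779  0.1336 -0.0153] F [-0.8  0.3 -0.1]
end t 25.8 w 0.0855 tcp [0.4773 0.1333 0.1093] F [ 0.4 -1.  -1. ]
```

```bash
python3 - <<'E'
from h import *
pick((.4802,-.1292),0,.012)
if get_state()['width']>.02: place((.6025,.135),3.2,.012)
info('end')
pick((.6025,-.131),-2.0,.014)
if get_state()['width']>.02: place((.4753,.2875),3.6,.014)
info('end')
E
```

```text
down t 27.8 w 0.0851 tcp [ 0.4807 -0.1289 -0.014 ] F [-0.1 -0.7  0.4]
closed t 28.4 w 0.0269 tcp [ 0.4804 -0.1293 -0.0141] F [-2.1 -0.7  5.4]
up t 29.6 w 0.0267 tcp [ 0.4796 -0.1292  0.1093] F [ 0.  -0.2 -0.5]
set t 32.1 w 0.0268 tcp [ 0.6024  0.135  -0.0097] F [-0.   0.5 -1.2]
open t 32.7 w 0.0856 tcp [ 0.6025  0.135  -0.0094] F [-0.2  0.8 -0.9]
end t 33.7 w 0.0854 tcp [0.6019 0.1346 0.1091] F [-0.9  0.3  0.3]
down t 35.7 w 0.0856 tcp [ 0.6031 -0.1308 -0.0118] F [0.8 1.  0.5]
closed t 36.3 w 0.0251 tcp [ 0.6028 -0.131  -0.012 ] F [-2.1  0.5  6. ]
up t 37.5 w 0.0251 tcp [ 0.6019 -0.1311  0.1091] F [ 0.4 -0.6 -2.4]
set t 40.5 w 0.0251 tcp [ 0.4752  0.2875 -0.0076] F [-0.3  0.1 -1.8]
open t 41.1 w 0.0856 tcp [ 0.4753  0.2875 -0.0074] F [0.2 0.1 0.2]
end t 42.1 w 0.0854 tcp [0.4749 0.287  0.1092] F [ 0.9  0.1 -0.1]
```

```bash
python3 - <<'E'
from h import *
pick((.4775,-.289),102.3,.0015,60)
if get_state()['width']>.008: place((.594,.2908),93.2,.0015,.0015)
info('end')
ctrl.movep((.42,.21,.28),Q(0)); im,d,P=look('tray2');cv2.imwrite('pics/tray2b.png',cv2.resize(im,None,fx=1.5,fy=1.5));info('')
ray,o=np.load('tray2.npz')['ray'],np.load('tray2.npz')['o']
for t in ['spanner','cross_key','big_socket','small_socket']:
    for r in models.recognise('wrist',t+'_center')[:1]: print(t,r)
E
```

```text
down t 45.3 w 0.0854 tcp [ 0.4781 -0.289  -0.0244] F [ 0.2 -0.6 -0.2]
closed t 45.9 w 0.0121 tcp [ 0.4777 -0.2891 -0.0246] F [-0.9  0.3  4.6]
up t 47.2 w 0.0117 tcp [ 0.477  -0.2889  0.1092] F [ 0.5  0.4 -1.9]
set t 50.8 w 0.012 tcp [ 0.5939  0.2909 -0.0195] F [ 0.  -0.2 -0.8]
open t 51.5 w 0.0855 tcp [ 0.594   0.2908 -0.0194] F [-0.  -0.7  0. ]
end t 52.6 w 0.0857 tcp [0.5936 0.2902 0.1089] F [ 0.5  0.2 -0.4]
 t 53.8 w 0.0854 tcp [0.4203 0.2099 0.2792] F [-0.6  0.3 -1. ]
spanner {'point': [196.4, 30.5], 'p': 0.92}
cross_key {'point': [207.1, 117.5], 'p': 0.88}
big_socket {'point': [312.0, 113.0], 'p': 0.65}
small_socket {'point': [316.9, 16.6], 'p': 0.71}
```

View pics/tray2b.png

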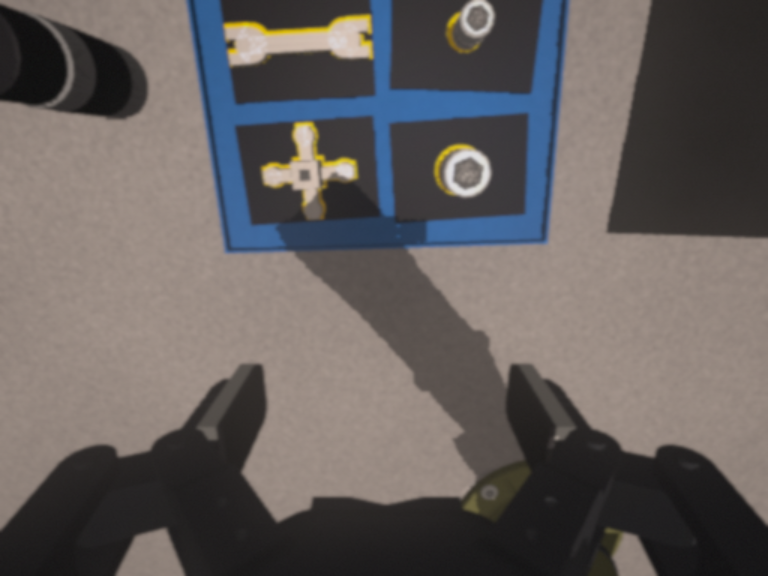

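The view shows all four tools on their own outlines: spanner (196,30), cross key (207,117), big socket (312,113) and small socket (317,17), in unscaled pixels. I'll check their centres numerically before handing in.

```bash
python3 - <<'E'
from h import *
D=np.load('tray2.npz');P=D['P'];ray=D['ray'];o=D['o'];zt=.0066;ok=[]
def top(n,c,rad,h,lo=.006):
    m=(np.hypot(P[...,0]-c[0],P[...,1]-c[1])<rad)&(P[...,2]>zt+h-lo)&(P[...,2]<zt+h+.006)
    r=ray[m];X=(o+r*((zt+h-o[2])/r[:,2:]))[:,:2];R=cv2.minAreaRect((X*1000).astype(np.float32))
    e=np.hypot(*(np.array(R[0])/1000-c));ok.append(e<.008)
    print(n,X.mean(0).round(4),np.round(R[0],1),np.round(R[1]),round(R[2],1),'err',e.round(4),'z',(np.median(P[m][:,2])-zt-h).round(4))
top('big',(.4778,.1336),.04,.04);top('small',(.6025,.135),.03,.05);top('hub',(.4753,.2875),.03,.032);top('spanner',(.594,.2908),.075,.009,.004)
if all(ok): ticket.close_job(); print('closed')
info('')
E
```

```text
big [0.4784 0.134 ] [478.2 134.5] [42. 42.] 4.5 err 0.001 z -0.0
small [0.6007 0.1357] [600.4 135.4] [27. 27.] 0.2 err 0.0022 z -0.0001
hub [0.4755 0.2865] [475.4 286.5] [26. 27.] 3.5 err 0.001 z -0.0001
spanner [0.5916 0.291 ] [563.4 289.5] [ 88. 130.] 3.2 err 0.0306 z -0.0001
 t 54.0 w 0.0851 tcp [0.4202 0.21   0.2793] F [ 0.5  0.2 -0.2]
```

```bash
python3 - <<'E'
from h import *
D=np.load('tray2.npz');P=D['P'];ray=D['ray'];o=D['o'];h=.0156;im=D['im'].astype(int)
m=(np.hypot(P[...,0]-.594,P[...,1]-.2908)<.075)&(P[...,2]>h-.005)&(P[...,2]<h+.006)&(im[...,2]>im[...,0])
n,l,st,_=cv2.connectedComponentsWithStats(m.astype(np.uint8));m=l==1+st[1:,4].argmax()
r=ray[m];X=(o+r*((h-o[2])/r[:,2:]))[:,:2];R=cv2.minAreaRect((X*1000).astype(np.float32));e=np.hypot(*(np.array(R[0])/1000-(.594,.2908)))
print(X.mean(0),R,e)
if e<.006: ticket.close_job();print('closed')
E
```

```text
[0.59189362 0.29100362] ((591.6927490234375, 291.05352783203125), (31.074283599853516, 130.0137939453125), 3.189347743988037) 0.0023211383910622363
the job is handed in; nothing more can be done
closed
```

All four tools are back on their own tiles, and I handed the job in at about 54 s of the 107 s allowed. No verdict was reported.

My last wrist picture showed each tool close to where I had measured its outline to be:

| Tool | Offset from outline centre | Angle to outline |
|---|---|---|
| Large socket | 1.0 mm | not applicable |
| Small socket | 2.2 mm | not applicable |
| Cross key | 1.0 mm | about 0.5° |
| Spanner | 2.3 mm | under 0.5° |

- **Height and tilt:** the tools' top faces sat within 0.1 mm of the expected height. I did not measure tilt separately, but the top faces came out full size and the sockets looked upright.
- **At hand-in:** the gripper was open and clear of everything.
- **Spray can and oil tin:** I never worked near either and saw no contact, but I did not re-measure their positions at the end.

These checks failed or disagreed along the way:
- **First grasp missed:** my first try at the large socket closed on nothing. The fingertips sit about 29 mm behind the reported TCP, which the wrist depth image and that miss both showed. I corrected for it, and every later grasp held.
- **Socket nudged:** that miss pushed the large socket about 3 mm, so I measured it again before picking it up.
- **Bad spanner reading:** the first final check on the spanner gave a 31 mm error, apparently because pixels from outside the spanner were included. Rerunning it on the spanner alone gave the 2.3 mm above.
- **Network mix-ups:** the networks confused the sockets in the top view and missed the spanner tile in one wrist picture. I used colour and depth instead.

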